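# Unstack the two piles into their shelf trays

## Task

Two little piles have been left on the garage bench: the wheel chock and the wheel-nut socket are sitting on top of the bit case and the polish tin. Take the piles apart and set each of the four into the white tray of its own shape and size, upright and flat on the tray floor inside the lip. Leave the glass jar and the orange trim tool where they are.

Things in the scene. Friction and masses are not known exactly. Their poses are not given: they have to be found in the camera images.
- case: loose rectangular bit case, grey lid over black base, 100 (its x) x 60 (its y) x 45 mm high, about 250 g; lies flat as the bottom of one of the two piles. Origin: centre of its underside, z up. Grip it across its 60 mm width.
- tin: loose round bare-metal polish tin, diameter 68, 45 mm high, about 200 g; stands as the bottom of the other pile. Origin: centre of its underside, z up.
- chock: loose small green silicone wheel chock, a wedge in five steps, 55 (its x) x 38 (its y) mm foot; the steps, each 11 mm long, are 14, 21, 28, 34 and 40 mm high going towards its +x; about 80 g. Starts foot down on top of the case or of the tin (45 mm up). Origin: centre of its underside, z up. Grip it across its 38 mm width, whose sides are upright and flat; the middle step (at the origin) is 28 mm high.
- socket: loose upright steel wheel-nut socket with a dark hole in its top, diameter 32, 50 mm high, about 160 g. Starts standing on top of the tin or of the case (45 mm up), whichever the chock is not on. Origin: centre of its underside, z up.
- case_tray: fixed shallow white plastic tray, 3 mm floor, lip 4 mm thick with its top 8 mm above the bench (5 mm above the tray floor). Origin: centre of its underside, z up. Large rectangle, 122 (its x) x 82 (its y) mm inside the lip: the case's place.
- tin_tray: fixed shallow white plastic tray, 3 mm floor, lip 4 mm thick with its top 8 mm above the bench (5 mm above the tray floor). Origin: centre of its underside, z up. Large round, 90 mm diameter inside the lip: the tin's place.
- chock_tray: fixed shallow white plastic tray, 3 mm floor, lip 4 mm thick with its top 8 mm above the bench (5 mm above the tray floor). Origin: centre of its underside, z up. Small rectangle, 77 (its x) x 60 (its y) mm inside the lip: the chock's place (thick end either way).
- socket_tray: fixed shallow white plastic tray, 3 mm floor, lip 4 mm thick with its top 8 mm above the bench (5 mm above the tray floor). Origin: centre of its underside, z up. Small round, 54 mm diameter inside the lip: the socket's place.
- jar: bystander, loose clear glass jar with a hinged glass lid held shut, diameter 80, 80 mm high; stands at the far edge of the work. Origin: centre of its underside. To be left alone.
- trim_tool: bystander, loose flat orange plastic trim-removal tool, 163 mm long (its x, from -80 to +83), 30 mm wide, 10 mm high, lying on the bench straight ahead of the robot. Origin: near its middle, on its underside. To be left alone.

How it is judged (in metres and radians):
At the end, for the whole second after the job is handed in: Case, tin, chock and socket each lie in their own tray: flat on the tray floor (underside at most 1.5 mm off it), upright within 0.03 rad, inside the lip (centre within 16.5 mm of the tray's centre for case and chock, 12.5 mm for tin and socket), released and at rest (horizontal distance between case and case_tray below 0.0165 m and z of case in the frame of case_tray between 0.001 and 0.0045 m and angle between each of case, tin, chock, socket's own z axis and vertical below 0.03 rad and linear speed of each of case, tin, chock, socket below 0.02 m/s and angular speed of each of case, tin, chock, socket below 0.2 rad/s and horizontal distance between tin and tin_tray below 0.0125 m and z of tin in the frame of tin_tray between 0.001 and 0.0045 m and horizontal distance between chock and chock_tray below 0.0165 m and z of chock in the frame of chock_tray between 0.001 and 0.0045 m and horizontal distance between socket and socket_tray below 0.0125 m and z of socket in the frame of socket_tray between 0.001 and 0.0045 m); the robot touches nothing.
It fails at once if the glass jar is moved by more than 20 mm or tipped (distance of jar from where it was at the start of the episode above 0.02 m or angle between jar's own z axis and vertical above 0.2 rad).
It fails at once if the trim tool is moved by more than 20 mm (distance of trim_tool from where it was at the start of the episode above 0.02 m).
It also fails if it takes over 120 s, if anything falls off the work surface, if the arm or the gripper's body presses on something with over 40 N, if the wrist force passes 120 N, or if a joint passes its speed limit or range.

## Robot

A 6-joint arm with a two-finger parallel gripper is mounted at the origin on the work surface. World frame = base frame: x ahead of the robot, y to its left, z up, the work surface at z = 0. Lengths are in mm, angles in rad, forces in N, time in s.
With the tool pointing down it reaches from about 300 to 750 mm from the base axis. Payload 8.5 kg.
Tool frame: the origin (TCP) lies midway between the tips of the shut fingers; the grasp point (between the pads) lies 19 mm behind it; z points along the fingers, y is the line along which they close (so a half turn about z gives the same grasp; the last joint's range is limited). The gripper opens to 88 mm and grips with 3 to 60 N. Pads are 18 mm wide; open, the fingers measure 123 mm over their backs; the gripper's body (75 mm by 187 mm) begins 45 mm behind the grasp point.
Start: joints at [1.055, 0.381, 1.297, -0, 1.464, -0.215], TCP at [162.948, 525.289, 238.748] pointing down, gripper open.
Joint ranges: [-3.11, 3.11], [-0.89, 2.33], [0.22, 2.48], [-1.42, 4.56], [0.17, 2.85], [-2.88, 2.88]. Speed limits (rad/s): [2.39, 2.39, 3.14, 3.14, 3.14, 3.14].

## Interface

Orientations are given as [roll, pitch, yaw] about the fixed x, y, z axes, in that order (R = Rz(yaw) Ry(pitch) Rx(roll)).
In Python, from workcell import sense, snapshot, camera_model, job_done, spot_in, outline_of gives the robot as it stands. The module is installed in compiled form; this text tells all that it offers.
- The arm moves only by the shell command python3 -m handwheel 'ROWS' [OPENING] [FORCE]. ROWS is a JSON object of lists of equal length, an entry for each row: "linear": the shift along the tool's x, y, z each as a share of 20 cm, from -1 to 1, a list of three; "delta_rot": the turn, a rotation vector about the tool's x, y, z each as a share of 120 degrees, from -1 to 1, a list of three. A call has 1 to 20 rows; each row is the pose to reach, as a shift and turn from the pose commanded when the call began, along the tool's axes at that moment; what a row does not reach only later rows make up. A row lasts 1/10 s, in which the tool goes at most 50 mm and 8.59 degrees, less where a joint would pass 70% of its speed; a pose out of reach is approached as far as the arm can. A call with a number of a shift or a turn outside -1 to 1 is refused whole. A call with a gripper value outside its range is refused whole. OPENING is the closure, from -1 (fully open) to 1 (shut), set as the call begins (- or left out, the last holds). The fingers move at their own pace and stop on an object; FORCE is the grip in N (left out, the last holds). Time passes only in rows, so rows that repeat a pose let the fingers close. It gives the time, the measured TCP pose, the force, the opening and the grip force at its end, in the units of the state.
- sense(): the state, without advancing time (a new reading comes with each control period).
- snapshot(name): name is "scene" or "top" or "wrist"; returns (picture, depth): 480x640x3 uint8, blue, green, red; 480x640 float32, mm along the optical axis (not along the pixel's ray), 0 where there is no reading.
- camera_model(name): a dict with "mtx" (3x3 intrinsics, pixels), "distortion" ([k1, k2, p1, p2, k3] as OpenCV has them; the pictures are not rectified), "view" (4x4, takes a point from world to camera coordinates). Camera axes: x right, y down, z forward; pixel columns grow to the right and rows downward; lengths in mm; the calibration is good to about 2 mm. A picture is of the moment at which its call begins: read the wrist's pose just before it. camera_model takes no time and is no camera call; for the wrist camera it gives the pose at the moment of the call.
- job_done(): hands the job in; it is judged then, once.
Trained networks look in the newest picture that a camera, given by its name, has taken for a name from the list of things; names that differ only in an ending like _2 or _b are one class to them, and where a whole thing is asked for, a point or a joint stands for the part that bears it (a point fixed in the world has none). Each returns a list of dicts, best first, with "conf" (0 to 1); they miss things now and then, are a little off and sometimes report something else, mostly with a low value. They report only what shows in the picture. A call takes as long as a camera call.
- spot_in(thing, camera): "centre" ([x, y, z] in mm, in the coordinates of the camera as it stood for that picture, good to about 4 mm: the middle of the surface that is visible of it).
- outline_of(thing, camera): "mask" (480x640 bool, what is visible of it).
The state is a dict: "time_s": time; "joint_positions": joint angles; "qvel": joint speeds; "joint_torque": joint torques, N m; "ee_pos": TCP position; "ee_rot": TCP orientation; "wrist_force": force on the tool from outside, world axes, zero at the start; "ft_torque": the same for the moment, N m; "width": finger opening in mm; "grasp_force": force on a finger pad.
Only numpy, scipy, OpenCV 4.12 (cv2) and the standard library are available. Lean on these libraries where they do the work, as an engineer would, in place of code of your own. Each camera call takes 0.05 s, during which the arm holds its last target. There are 200 camera calls.

## Working session

There is one attempt and no reset: what is moved stays moved. The work goes in short steps, Python scripts to look and compute and a shell command to move; the robot and the scene stay as the last step left them, time stands still between calls to the robot, and variables do not carry over. Pictures are saved under pics/ and viewed, at most 14 in all, crops included, and the job is handed in when it is done.

```bash
mkdir -p pics; ls; cat > h.py <<'E'
import numpy as np, cv2
from workcell import *
def cloud(cam,depth,mask,m=None):
    m=m or camera_model(cam); v,u=np.nonzero(mask&(depth>0)); d=depth[v,u]
    p=cv2.undistortPoints(np.c_[u,v].astype(float).reshape(-1,1,2),np.array(m["mtx"]),np.array(m["distortion"])).reshape(-1,2)
    c=np.c_[p*d[:,None],d]; V=np.linalg.inv(np.array(m["view"])); return c@V[:3,:3].T+V[:3,3]
def toworld(cam,c,m=None):
    m=m or camera_model(cam); V=np.linalg.inv(np.array(m["view"])); return V[:3,:3]@np.array(c)+V[:3,3]
E
python3 - <<'E'
from h import *
print(sense())
for n in ("top","scene"):
    p,d=snapshot(n); cv2.imwrite(f"pics/{n}0.png",p); np.save(f"{n}d.npy",d)
    m=camera_model(n)
    for t in "case tin chock socket case_tray tin_tray chock_tray socket_tray jar trim_tool".split():
        for o in outline_of(t,n)[:2]:
            P=cloud(n,d,o["mask"],m)
            if len(P)<10: print(n,t,o["conf"],"few");continue
            zt=np.percentile(P[:,2],95); T=P[P[:,2]>zt-6]
            r=cv2.minAreaRect(T[:,:2].astype(np.float32))
            print(n,t,round(o["conf"],2),len(P),"ztop",zt.round(1),"rect",np.round(r[0],1),np.round(r[1],1),round(r[2],1),"mean",T.mean(0).round(1))
E
```

```text
pics
{'time_s': 0.0, 'joint_positions': array([ 1.05470845e+00,  3.81186177e-01,  1.29826708e+00, -3.07046072e-05,
        1.46361011e+00, -2.15283282e-01]), 'qvel': array([ 0.0005629 , -0.00024445,  0.00073146,  0.00129229, -0.00038629,
        0.00174515]), 'joint_torque': array([ 1.41091692e-03, -4.37921369e+01, -2.24562585e+01,  7.14080734e-02,
        3.51756800e-02, -1.58101384e-04]), 'ee_pos': array([162.81302428, 525.04525947, 238.14092042]), 'ee_rot': array([-3.14014937e+00, -2.84361133e-04,  2.84079116e+00]), 'wrist_force': array([0.53694356, 0.4209461 , 0.43613483]), 'ft_torque': array([-0.00370866, -0.00205998,  0.02598814]), 'grasp_force': 0.0, 'width': 88.08371088584546}
top case 0.71 736 ztop 47.0 rect [523.3 402.2] [101.1  60. ] 31.6 mean [514.3 390.2  44.4]
top case 0.45 1082 ztop 9.1 rect [ 507.8 -417.3] [85.  71.1] 20.1 mean [ 506.8 -417.2    5.8]
top tin 0.87 596 ztop 47.9 rect [ 445.4 -207.6] [67.  65.7] 90.0 mean [ 446.3 -204.6   45.4]
top chock 0.69 514 ztop 85.1 rect [539.1 414.4] [21.6 39.1] 43.9 mean [541.5 415.6  83.1]
top socket 0.73 248 ztop 97.9 rect [ 4
[... 797 characters left out ...]
.5 415.1  83.7]
scene socket 0.56 358 ztop 98.2 rect [ 441.7 -211.7] [30.8 31.3] 85.8 mean [ 443.2 -211.2   96.1]
scene case_tray 0.74 1521 ztop 9.9 rect [637.3 134.3] [ 93.1 135. ] 67.9 mean [638.1 133.9   6.5]
scene tin_tray 0.64 752 ztop 10.6 rect [428.3 215.3] [ 99.8 100.2] 0.8 mean [427.3 215.    7.2]
scene chock_tray 0.87 1375 ztop 9.0 rect [ 508.8 -418.4] [88.4 70.8] 19.4 mean [ 509.2 -418.4    5.6]
scene socket_tray 0.84 560 ztop 10.2 rect [ 661.5 -157. ] [61.2 60.4] 73.8 mean [ 661.2 -157.4    6.9]
scene jar 0.65 1577 ztop 83.0 rect [766.6  -5.4] [70.5 71.3] 8.6 mean [766.9  -6.2  81. ]
scene trim_tool 0.88 491 ztop 13.9 rect [431.2   2.8] [ 26.3 159.2] 83.3 mean [429.8   2.   10.9]
```

View pics/top0.png

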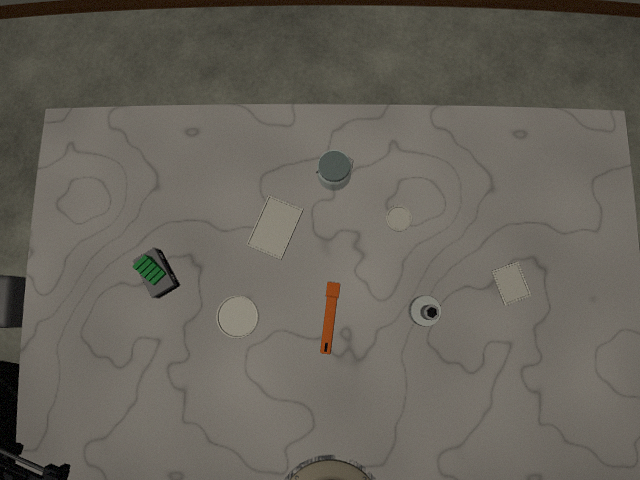

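```bash
python3 - <<'E'
from h import *
for n in ("top","scene"):
    p,d=snapshot(n)
    for t in ("chock","tin_tray","case"):
        for o in outline_of(t,n)[:3]:
            P=cloud(n,d,o["mask"])
            print(n,t,round(o["conf"],2),P.mean(0).round(1))
            if t=="chock":
                Q=P[(P[:,2]>54)]
                r=cv2.minAreaRect(Q[:,:2].astype(np.float32)); print("foot",np.round(r[0],1),np.round(r[1],1),r[2])
                for a,b in ((57,63),(63,69.5),(70,77),(77,82.5),(83,90)):
                    S=Q[(Q[:,2]>a)&(Q[:,2]<b)]; print(a,b,len(S),S.mean(0).round(1))
            if t=="tin_tray":
                r=cv2.minAreaRect(P[P[:,2]<15][:,:2].astype(np.float32)); print(r)
E
```

```text
top chock 0.75 [528.3 402.5  69.5]
foot [527.3 403.2] [57.7 39.5] 44.96424865722656
57 63 99 [516.9 389.1  59.5]
63 69.5 100 [522.2 396.8  66.2]
70 77 118 [530.1 405.2  73.4]
77 82.5 96 [536.1 412.7  79.3]
83 90 77 [543.9 418.   85. ]
top chock 0.33 [635.5 135.1   3.1]
foot [0. 0.] [0. 0.] 0.0
57 63 0 [nan nan nan]
63 69.5 0 [nan nan nan]
70 77 0 [nan nan nan]
77 82.5 0 [nan nan nan]
83 90 0 [nan nan nan]
top tin_tray 0.8 [427.1 215.7   3.4]
((426.4020080566406, 215.66944885253906), (94.55182647705078, 100.03536224365234), 55.849693298339844)
top case 0.82 [516.2 387.3  37.4]
scene chock 0.7 [532.4 400.6  66.5]
foot [527.5 402.7] [55.9 48.9] 44.30078125
57 63 71 [526.  391.1  59.9]
63 69.5 62 [530.9 396.4  66.4]
70 77 68 [535.2 403.1  73.7]
77 82.5 45 [537.2 411.   79.8]
83 90 38 [543.4 416.2  86.2]
scene tin_tray 0.7 [428.  216.2   5. ]
((428.085693359375, 215.11952209472656), (97.99398803710938, 97.25645446777344), 86.09281158447266)
scene tin_tray 0.57 [ 660.1 -155.6    5.2]
((659.4410400390625, -154.66964721679688), (59.501609802246094, 68.60740661621094), 33.832733154296875)
scene case 0.68 [534.9 385.5  31.4]
scene case 0.48 [ 509.5 -418.6    3.8]<stdin>:12: RuntimeWarning: Mean of empty slice.
  ret = um.true_divide(
```

```bash
cat > go.py <<'E'
import sys; from h import *
x,y,z,yaw=map(float,sys.argv[1:5]); s=sense(); p=s["ee_pos"]; r=s["ee_rot"]
from scipy.spatial.transform import Rotation as T
R=T.from_euler("xyz",r); d=R.inv().apply(np.array([x,y,z])-p)
rv=(R.inv()*T.from_euler("xyz",[np.pi,0,np.radians(yaw)])).as_rotvec(degrees=True)
print("t",round(s["time_s"],1),"at",p.round(1),"yaw",np.degrees(r[2]).round(1),"w",round(s["width"],1),"lin",(d/200).round(3),"rot",(rv/120).round(3),"rows",round(max(np.linalg.norm(d)/50,np.linalg.norm(rv)/8.59),1))
E
python3 go.py 345 464 220 225; python3 go.py 527 403 170 225
```

```text
t 1.5 at [162.9 525.3 238.7] yaw 162.8 w 87.8 lin [-0.96  -0.023  0.094] rot [-0.    -0.    -0.519] rows 7.2
t 1.5 at [162.9 525.3 238.7] yaw 162.8 w 87.8 lin [-1.92  -0.045  0.344] rot [-0.    -0.    -0.519] rows 7.8
```

```bash
python3 -m handwheel '{"linear":[[-0.96,-0.023,0.094],[-0.96,-0.023,0.094],[-0.96,-0.023,0.094],[-0.96,-0.023,0.094],[-0.96,-0.023,0.094],[-0.96,-0.023,0.094]],"delta_rot":[[0,0,-0.519],[0,0,-0.519],[0,0,-0.519],[0,0,-0.519],[0,0,-0.519],[0,0,-0.519]]}' -1 30
python3 go.py 527 403 190 225
```

```text
time_s: 2.1
ee_pos: [346.8, 463.1, 219.4]
ee_rot: [-3.141, -0.001, -2.578]
wrist_force: [-0.2, 0.2, 0.7]
width: 87.9
grasp_force: 0.0
t 2.1 at [346.8 463.1 219.4] yaw -147.7 w 87.9 lin [-0.601 -0.735  0.147] rot [-0.    -0.    -0.106] rows 3.8
```

```bash
python3 -m handwheel '{"linear":[[-0.6,-0.735,0.147],[-0.6,-0.735,0.147],[-0.6,-0.735,0.147],[-0.6,-0.735,0.147],[-0.6,-0.735,0.147],[-0.6,-0.735,0.147],[-0.6,-0.735,0.147]],"delta_rot":[[0,0,-0.106],[0,0,-0.106],[0,0,-0.106],[0,0,-0.106],[0,0,-0.106],[0,0,-0.106],[0,0,-0.106]]}' -1 30
python3 - <<'E'
from h import *
m=camera_model("wrist");p,d=snapshot("wrist"); cv2.imwrite("pics/w1.png",p)
for t in ("chock","case"):
    for o in outline_of(t,"wrist")[:2]:
        P=cloud("wrist",d,o["mask"],m)
        if len(P)<20: continue
        z=P[:,2]; print(t,round(o["conf"],2),len(P),np.percentile(z,[5,50,95]).round(1))
        Q=P[z>(54 if t=="chock" else 38)]
        if len(Q)<20: continue
        r=cv2.minAreaRect(Q[:,:2].astype(np.float32)); print(np.round(r[0],1),np.round(r[1],1),round(r[2],1))
E
python3 go.py 527.5 403 54 225
```

```text
time_s: 2.8
ee_pos: [523.9, 403.8, 190.9]
ee_rot: [3.141, 0.0, -2.358]
wrist_force: [-0.6, -0.5, 0.4]
width: 88.2
grasp_force: 0.0
chock 0.98 4298 [54.6 73.6 86.1]
[527.3 405.5] [54.9 38.1] 44.9
case 0.81 4857 [22.4 45.7 47. ]
[523.5 405.8] [99.9 60.3] 31.6
t 3.0 at [523.8 404.  191.2] yaw -135.1 w 88.1 lin [-0.009 -0.017  0.686] rot [-0.     0.    -0.001] rows 2.7
```

View pics/w1.png

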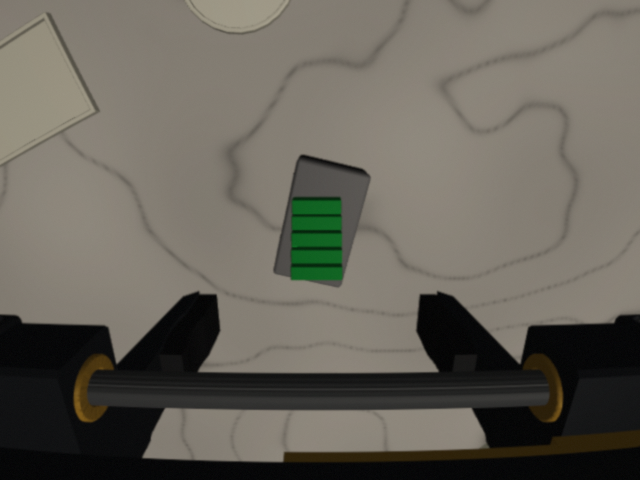

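```bash
python3 -m handwheel '{"linear":[[-0.014,-0.011,0.2],[-0.014,-0.011,0.4],[-0.014,-0.011,0.55],[-0.014,-0.011,0.64],[-0.014,-0.011,0.686],[-0.014,-0.011,0.686]],"delta_rot":[[0,0,0],[0,0,0],[0,0,0],[0,0,0],[0,0,0],[0,0,0]]}' -1 30
python3 go.py 527.4 404.5 54 225
```

```text
time_s: 3.55
ee_pos: [527.6, 403.9, 52.8]
ee_rot: [3.141, -0.001, -2.359]
wrist_force: [0.2, 0.0, 0.0]
width: 88.6
grasp_force: 0.0
t 3.5 at [527.6 403.9  52.8] yaw -135.1 w 88.6 lin [-0.001  0.003 -0.006] rot [ 0.    -0.001 -0.001] rows 0.0
```

```bash
python3 -m handwheel '{"linear":[[0,0,0],[0,0,0],[0,0,0],[0,0,0],[0,0,0],[0,0,0],[0,0,0],[0,0,0],[0,0,0],[0,0,0]],"delta_rot":[[0,0,0],[0,0,0],[0,0,0],[0,0,0],[0,0,0],[0,0,0],[0,0,0],[0,0,0],[0,0,0],[0,0,0]]}' 1 25
python3 go.py 527.4 404.5 194 225
```

```text
time_s: 4.55
ee_pos: [528.2, 403.7, 53.4]
ee_rot: [3.142, 0.0, -2.359]
wrist_force: [-1.0, 0.2, 2.4]
width: 37.9
grasp_force: 25.0
t 4.5 at [528.2 403.7  53.4] yaw -135.2 w 37.9 lin [ 0.     0.006 -0.703] rot [ 0.     0.    -0.001] rows 2.8
```

```bash
python3 -m handwheel '{"linear":[[0,0,-0.1],[0,0,-0.3],[0,0,-0.5],[0.08,-0.08,-0.5],[0.2,-0.2,-0.5],[0.34,-0.34,-0.5],[0.5,-0.5,-0.5],[0.66,-0.66,-0.5],[0.82,-0.82,-0.5],[0.98,-0.98,-0.5]],"delta_rot":[[0,0,0],[0,0,0],[0,0,0],[0,0,0],[0,0,0],[0,0,0],[0,0,0],[0,0,0],[0,0,0],[0,0,0]]}' 1 25
python3 go.py 508 -140 155 200;python3 go.py 508 -418 155 200
```

```text
time_s: 5.55
ee_pos: [527.1, 124.7, 153.3]
ee_rot: [-3.141, -0.0, -2.359]
wrist_force: [0.4, -0.4, -1.3]
width: 37.6
grasp_force: 25.0
t 5.5 at [527.1 124.7 153.3] yaw -135.2 w 37.6 lin [ 1.001 -0.871 -0.008] rot [-0.    -0.     0.207] rows 5.3
t 5.5 at [527.1 124.7 153.3] yaw -135.2 w 37.6 lin [ 1.981 -1.857 -0.008] rot [-0.    -0.     0.207] rows 10.9
```

```bash
python3 -m handwheel '{"linear":[[0.16,-0.14,0],[0.32,-0.28,0],[0.48,-0.42,0],[0.64,-0.56,0],[0.8,-0.7,0],[0.98,-0.86,0],[0.98,-0.86,0]],"delta_rot":[[0,0,0.035],[0,0,0.07],[0,0,0.105],[0,0,0.14],[0,0,0.175],[0,0,0.207],[0,0,0.207]]}' 1 25
python3 go.py 508 -418 155 200
```

```text
time_s: 6.25
ee_pos: [509.4, -138.6, 153.2]
ee_rot: [-3.14, -0.0, -2.8]
wrist_force: [-0.1, 1.0, -0.3]
width: 37.8
grasp_force: 25.0
t 6.2 at [ 509.4 -138.6  153.2] yaw -160.4 w 37.8 lin [ 0.475 -1.314 -0.007] rot [-0.001 -0.    -0.004] rows 5.6
```

```bash
python3 -m handwheel '{"linear":[[0.06,-0.16,0],[0.12,-0.33,0],[0.18,-0.5,0],[0.24,-0.66,0],[0.3,-0.83,0],[0.36,-0.99,0],[0.36,-0.99,0]],"delta_rot":[[0,0,0],[0,0,0],[0,0,0],[0,0,0],[0,0,0],[0,0,0],[0,0,0]]}' 1 25
cat > trayfit.py <<'E'
import sys; from h import *
m=camera_model("wrist");p,d=snapshot("wrist")
if len(sys.argv)>2: cv2.imwrite(sys.argv[2],p)
for o in outline_of(sys.argv[1],"wrist")[:2]:
    P=cloud("wrist",d,o["mask"],m); print(o["conf"],len(P),np.nonzero(o["mask"])[0].max(),np.nonzero(o["mask"])[0].min(),np.nonzero(o["mask"])[1].min(),np.nonzero(o["mask"])[1].max())
    if len(P)<20: continue
    r=cv2.minAreaRect(P[:,:2].astype(np.float32)); print(np.round(r[0],1),np.round(r[1],1),round(r[2],1),"circle",cv2.minEnclosingCircle(P[:,:2].astype(np.float32)),np.percentile(P[:,2],[5,50,95]))
E
python3 trayfit.py chock_tray pics/w2.png
python3 go.py 508 -418 30 200
```

```text
time_s: 6.95
ee_pos: [509.4, -347.4, 152.7]
ee_rot: [-3.141, -0.0, -2.795]
wrist_force: [0.2, 0.7, -0.7]
width: 37.8
grasp_force: 25.0
0.92 9242 247 139 190 281
[ 509.7 -417. ] [89.4 72.4] 19.3 circle ((507.8021240234375, -416.8813171386719), 54.629146575927734) [2.65802936 4.15422261 9.21055463]
t 7.0 at [ 509.6 -343.9  152.8] yaw -160.0 w 38.1 lin [ 0.134 -0.346  0.614] rot [ 0.001 -0.    -0.   ] rows 2.9
```

View pics/w2.png

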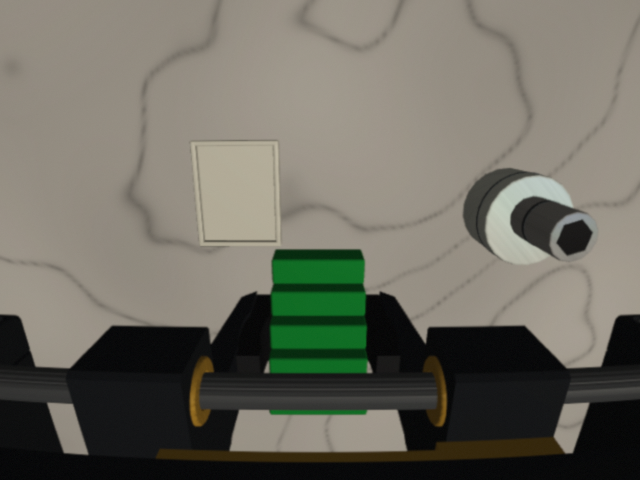

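```bash
python3 -m handwheel '{"linear":[[0.06,-0.17,0],[0.125,-0.343,0.1],[0.125,-0.343,0.3],[0.125,-0.343,0.5],[0.125,-0.343,0.61],[0.125,-0.343,0.61],[0.125,-0.343,0.61],[0.125,-0.343,0.61]],"delta_rot":[[0,0,0],[0,0,0],[0,0,0],[0,0,0],[0,0,0],[0,0,0],[0,0,0],[0,0,0]]}' 1 25
python3 go.py 509.5 -417 11.5 199.7
```

```text
time_s: 7.85
ee_pos: [510.5, -417.4, 33.4]
ee_rot: [-3.139, 0.001, -2.792]
wrist_force: [0.7, -0.6, -1.2]
width: 37.7
grasp_force: 25.0
t 7.8 at [ 510.5 -417.4   33.4] yaw -160.0 w 37.7 lin [0.004 0.004 0.11 ] rot [-0.001  0.001  0.003] rows 0.4
```

```bash
python3 -m handwheel '{"linear":[[0.004,0.004,0.04],[0.004,0.004,0.07],[0.004,0.004,0.09],[0.004,0.004,0.09],[0.004,0.004,0.09]],"delta_rot":[[0,0,0],[0,0,0],[0,0,0],[0,0,0],[0,0,0]]}' 1 25
python3 go.py 509.5 -417 11.5 199.7
```

```text
time_s: 8.35
ee_pos: [508.6, -417.0, 13.3]
ee_rot: [3.142, -0.0, -2.793]
wrist_force: [-0.1, -0.1, 0.7]
width: 37.7
grasp_force: 25.0
t 8.3 at [ 508.6 -417.    13.3] yaw -160.0 w 37.7 lin [-0.004 -0.002  0.009] rot [ 0.    -0.     0.002] rows 0.0
```

```bash
python3 -m handwheel '{"linear":[[0,0,0.006],[0,0,0.01],[0,0,0.01],[0,0,0.01]],"delta_rot":[[0,0,0],[0,0,0],[0,0,0],[0,0,0]]}' 1 25
python3 go.py 509.5 -417 11.5 199.7
```

```text
time_s: 8.75
ee_pos: [508.6, -417.0, 11.4]
ee_rot: [-3.141, 0.0, -2.793]
wrist_force: [-0.2, -0.2, -0.1]
width: 37.7
grasp_force: 25.0
t 8.8 at [ 508.6 -417.    11.4] yaw -160.0 w 37.7 lin [-0.004 -0.002 -0.   ] rot [-0.     0.     0.002] rows 0.0
```

```bash
python3 -m handwheel '{"linear":[[0,0,0.003],[0,0,0.003],[0,0,0.003],[0,0,0.003],[0,0,0.003],[0,0,-0.05],[0,0,-0.2],[0,0,-0.4],[0,0,-0.65],[0,0,-0.85],[0,0,-0.85]],"delta_rot":[[0,0,0],[0,0,0],[0,0,0],[0,0,0],[0,0,0],[0,0,0],[0,0,0],[0,0,0],[0,0,0],[0,0,0],[0,0,0]]}' -1 25
python3 go.py 441 -210 180 200
```

```text
time_s: 9.85
ee_pos: [509.9, -418.3, 188.8]
ee_rot: [-3.13, 0.004, -2.793]
wrist_force: [0.6, -0.3, 0.2]
width: 88.1
grasp_force: 0.0
t 9.8 at [ 509.9 -418.3  188.8] yaw -160.0 w 88.1 lin [-0.032  1.097  0.031] rot [-0.005  0.002 -0.   ] rows 4.4
```

```bash
python3 -m handwheel '{"linear":[[-0.01,0.2,0],[-0.01,0.45,0],[-0.02,0.7,0],[-0.03,0.9,0],[-0.03,1,0],[-0.03,1,0],[-0.03,1,0]],"delta_rot":[[0,0,0],[0,0,0],[0,0,0],[0,0,0],[0,0,0],[0,0,0],[0,0,0]]}' -1 25
cat > cyl.py <<'E'
import sys; from h import *
m=camera_model("wrist");p,d=snapshot("wrist")
if len(sys.argv)>3: cv2.imwrite(sys.argv[3],p)
for o in outline_of(sys.argv[1],"wrist")[:2]:
    P=cloud("wrist",d,o["mask"],m); Q=P[P[:,2]>float(sys.argv[2])]; print(o["conf"],len(P),len(Q))
    if len(Q)<20: continue
    h=cv2.convexHull(Q[:,:2].astype(np.float32)).reshape(-1,2)
    s=np.linalg.lstsq(np.c_[2*h,np.ones(len(h))],(h**2).sum(1),rcond=None)[0]
    print("centre",s[:2].round(1),"r",np.sqrt(s[2]+s[:2]@s[:2]).round(1),"enc",cv2.minEnclosingCircle(h),"ztop",np.percentile(Q[:,2],[50,95]).round(1))
E
python3 cyl.py socket 90 pics/w3.png; python3 cyl.py tin 42
python3 go.py 441 -210 60 200
```

```text
time_s: 10.55
ee_pos: [446.1, -227.2, 181.5]
ee_rot: [-3.141, 0.0, -2.793]
wrist_force: [-0.5, -0.6, -0.2]
width: 87.9
grasp_force: 0.0
0.63 2219 1671
centre [ 440.9 -209.7] r 15.3 enc ((441.33526611328125, -209.6757354736328), 15.765177726745605) ztop [96.  97.1]
0.94 3678 3080
centre [ 444.2 -207.9] r 33.4 enc ((444.6218566894531, -207.75340270996094), 33.93931579589844) ztop [45.8 47. ]
t 10.8 at [ 446.1 -227.8  181.1] yaw -160.1 w 88.2 lin [-0.007  0.092  0.605] rot [ 0.    -0.    -0.001] rows 2.4
```

View pics/w3.png

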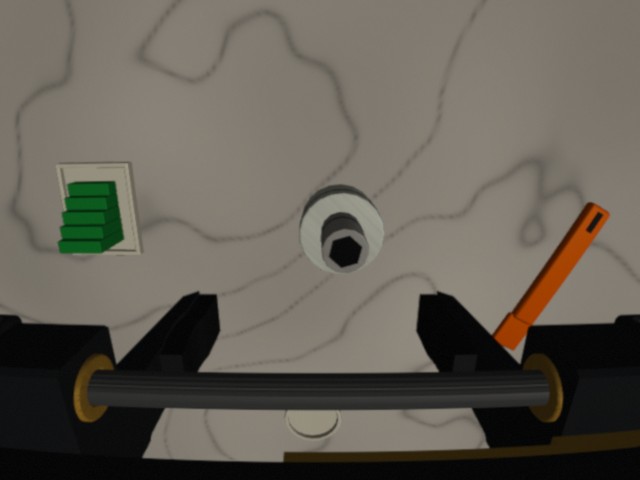

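```bash
python3 -m handwheel '{"linear":[[-0.007,0.092,0],[-0.007,0.092,0.05],[-0.007,0.092,0.25],[-0.007,0.092,0.45],[-0.007,0.092,0.56],[-0.007,0.092,0.595],[-0.007,0.092,0.595],[-0.007,0.092,0.595]],"delta_rot":[[0,0,0],[0,0,0],[0,0,0],[0,0,0],[0,0,0],[0,0,0],[0,0,0],[0,0,0]]}' -1 25
python3 go.py 441 -209.7 62 200
```

```text
time_s: 11.55
ee_pos: [441.4, -209.8, 63.1]
ee_rot: [-3.14, 0.001, -2.793]
wrist_force: [-0.6, -1.0, 0.5]
width: 88.1
grasp_force: 0.0
t 11.6 at [ 441.4 -209.8   63.1] yaw -160.0 w 88.1 lin [0.002 0.001 0.005] rot [-0.001  0.    -0.   ] rows 0.0
```

```bash
python3 -m handwheel '{"linear":[[0,0,0],[0,0,0],[0,0,0],[0,0,0],[0,0,0],[0,0,0],[0,0,0],[0,0,0],[0,0,0],[0,0,0],[0,0,0]],"delta_rot":[[0,0,0],[0,0,0],[0,0,0],[0,0,0],[0,0,0],[0,0,0],[0,0,0],[0,0,0],[0,0,0],[0,0,0],[0,0,0]]}' 1 30
python3 go.py 441 -209.7 62 200; python3 -m handwheel '{"linear":[[0,0,-0.05],[0,0,-0.2],[0,0,-0.4],[0,0,-0.5],[0,0,-0.5]],"delta_rot":[[0,0,0],[0,0,0],[0,0,0],[0,0,0],[0,0,0]]}' 1 30
python3 go.py 659.5 -157 160 200
```

```text
time_s: 12.65
ee_pos: [440.9, -209.2, 62.4]
ee_rot: [-3.141, 0.0, -2.793]
wrist_force: [1.0, -0.2, 0.8]
width: 30.8
grasp_force: 30.0
t 12.7 at [ 440.9 -209.2   62.4] yaw -160.0 w 30.8 lin [ 0.001 -0.003  0.002] rot [-0.  0. -0.] rows 0.0
time_s: 13.15
ee_pos: [441.7, -209.6, 165.2]
ee_rot: [-3.137, 0.003, -2.793]
wrist_force: [-0.8, -0.8, -2.1]
width: 31.2
grasp_force: 30.0
t 13.2 at [ 441.7 -209.6  165.2] yaw -160.0 w 31.2 lin [-1.113 -0.125  0.03 ] rot [-0.002  0.001 -0.   ] rows 4.5
```

```bash
python3 -m handwheel '{"linear":[[-0.1,-0.01,0],[-0.25,-0.03,0],[-0.4,-0.05,0],[-0.55,-0.06,0],[-0.7,-0.08,0],[-0.7,-0.08,0],[-0.7,-0.08,0]],"delta_rot":[[0,0,0],[0,0,0],[0,0,0],[0,0,0],[0,0,0],[0,0,0],[0,0,0]]}' 1 30
python3 cyl.py socket_tray 0 pics/w4.png; python3 cyl.py socket 0 
python3 go.py 659.5 -156.5 160 200
```

```text
time_s: 13.85
ee_pos: [577.4, -175.8, 160.6]
ee_rot: [3.139, -0.002, -2.792]
wrist_force: [0.3, -0.1, -0.8]
width: 31.3
grasp_force: 30.0
0.54 29 29
centre [ 649.1 -178.5] r 5.9 enc ((649.2025146484375, -180.859375), 5.570517063140869) ztop [8.  9.6]
0.65 7582 7582
centre [ 639.9 -148.9] r 79.6 enc ((644.7929077148438, -151.41941833496094), 88.26739501953125) ztop [194.2 196. ]
t 14.1 at [ 577.1 -176.6  162.2] yaw -160.1 w 31.2 lin [-0.422 -0.046  0.01 ] rot [ 0.    -0.    -0.001] rows 1.7
```

View pics/w4.png

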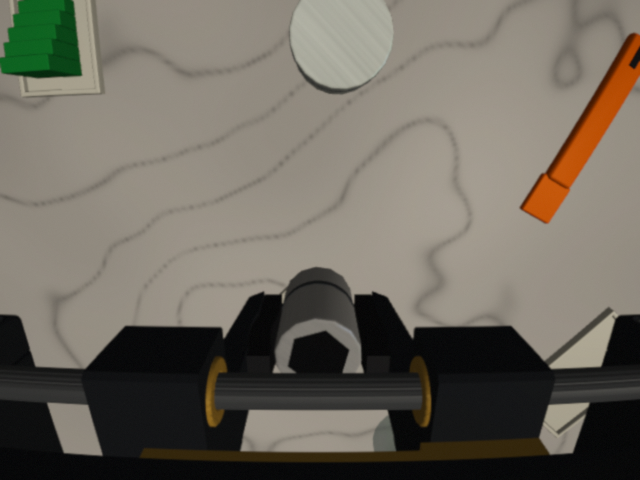

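```bash
python3 -m handwheel '{"linear":[[-0.2,-0.024,0],[-0.422,-0.048,0.05],[-0.422,-0.048,0.25],[-0.422,-0.048,0.45],[-0.422,-0.048,0.6],[-0.422,-0.048,0.62],[-0.422,-0.048,0.62],[-0.422,-0.048,0.62]],"delta_rot":[[0,0,0],[0,0,0],[0,0,0],[0,0,0],[0,0,0],[0,0,0],[0,0,0],[0,0,0]]}' 1 30
python3 go.py 659.8 -157 20.4 200
```

```text
time_s: 14.85
ee_pos: [661.3, -157.1, 40.6]
ee_rot: [-3.139, 0.003, -2.793]
wrist_force: [1.1, -0.4, -1.4]
width: 31.0
grasp_force: 30.0
t 14.8 at [ 661.3 -157.1   40.6] yaw -160.0 w 31.0 lin [0.007 0.003 0.101] rot [-0.001  0.001 -0.   ] rows 0.4
```

```bash
python3 -m handwheel '{"linear":[[0.005,0,0.04],[0.005,0,0.07],[0.005,0,0.09],[0.005,0,0.09],[0.005,0,0.09],[0.005,0,0.09]],"delta_rot":[[0,0,0],[0,0,0],[0,0,0],[0,0,0],[0,0,0],[0,0,0]]}' 1 30
python3 go.py 659.8 -157 20.4 200
```

```text
time_s: 15.45
ee_pos: [659.7, -156.8, 20.4]
ee_rot: [-3.141, 0.0, -2.793]
wrist_force: [1.3, -0.3, 0.8]
width: 31.0
grasp_force: 30.0
t 15.4 at [ 659.7 -156.8   20.4] yaw -160.0 w 31.0 lin [-0.    -0.001  0.   ] rot [-0.  0. -0.] rows 0.0
```

```bash
python3 -m handwheel '{"linear":[[0,0,0.002],[0,0,0.002],[0,0,0.002],[0,0,0.002],[0,0,0.002],[0,0,-0.05],[0,0,-0.2],[0,0,-0.4],[0,0,-0.6],[0,0,-0.6]],"delta_rot":[[0,0,0],[0,0,0],[0,0,0],[0,0,0],[0,0,0],[0,0,0],[0,0,0],[0,0,0],[0,0,0],[0,0,0]]}' -1 30
python3 go.py 444.4 -208 140 200
```

```text
time_s: 16.45
ee_pos: [661.6, -157.6, 147.5]
ee_rot: [-3.134, 0.008, -2.793]
wrist_force: [1.0, -0.6, -0.0]
width: 88.3
grasp_force: 0.0
t 16.4 at [ 661.6 -157.6  147.5] yaw -160.0 w 88.3 lin [1.107 0.135 0.027] rot [-0.004  0.004 -0.   ] rows 4.5
```

```bash
python3 -m handwheel '{"linear":[[0.1,0.01,0],[0.3,0.04,0],[0.5,0.06,0],[0.7,0.09,0],[0.9,0.11,0],[1,0.12,0],[1,0.12,0],[1,0.12,0]],"delta_rot":[[0,0,0],[0,0,0],[0,0,0],[0,0,0],[0,0,0],[0,0,0],[0,0,0],[0,0,0]]}' -1 30
python3 cyl.py tin 42; python3 go.py 444.4 -208 12 200
python3 - <<'E'
from h import *
p,d=snapshot("scene"); cv2.imwrite("pics/s2.png",p)
for t,z in (("socket",45),("chock",10),("jar",70),("trim_tool",5)):
    for o in outline_of(t,"scene")[:1]:
        P=cloud("scene",d,o["mask"]);P=P[P[:,2]>z]
        if len(P): print(t,o["conf"],np.percentile(P[:,2],[5,95]),cv2.minAreaRect(P[:,:2].astype(np.float32)))
E
```

```text
time_s: 17.25
ee_pos: [463.8, -202.8, 140.6]
ee_rot: [-3.141, 0.001, -2.793]
wrist_force: [0.7, -0.1, 0.7]
width: 88.2
grasp_force: 0.0
0.91 8151 7721
centre [ 444.4 -207.8] r 33.6 enc ((444.40936279296875, -207.8393096923828), 33.9251823425293) ztop [45.9 46.9]
t 17.4 at [ 464.3 -202.5  140.4] yaw -160.0 w 87.9 lin [0.103 0.009 0.642] rot [-0.  0.  0.] rows 2.6
socket 0.75 [46.17615162 57.01436222] ((659.067138671875, -159.23204040527344), (28.187999725341797, 33.53272247314453), 60.73042678833008)
chock 0.77 [12.24646898 43.46533229] ((510.69610595703125, -418.0831298828125), (57.26436996459961, 41.33528518676758), 19.5918025970459)
jar 0.55 [74.88865248 83.8791911 ] ((766.395263671875, -4.894844055175781), (74.31106567382812, 73.28180694580078), 68.49533081054688)
trim_tool 0.57 [ 6.00022229 13.99054939] ((428.61962890625, 3.7985477447509766), (31.78042221069336, 162.94349670410156), 82.92707061767578)
```

View pics/s2.png

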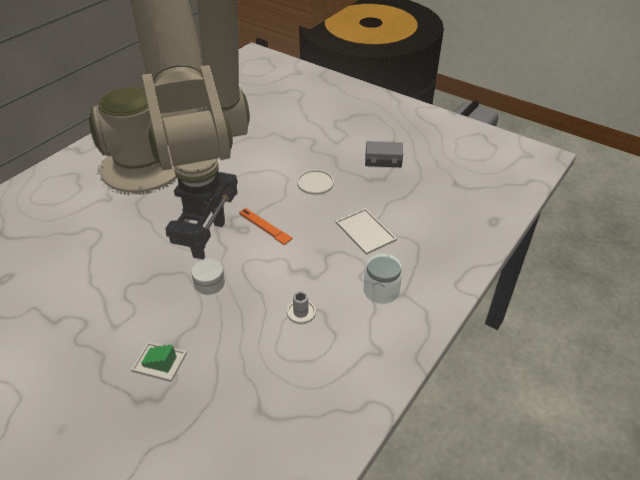

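```bash
python3 -m handwheel '{"linear":[[0.103,0.009,0],[0.103,0.009,0.1],[0.103,0.009,0.3],[0.103,0.009,0.5],[0.103,0.009,0.6],[0.103,0.009,0.637],[0.103,0.009,0.637],[0.103,0.009,0.637]],"delta_rot":[[0,0,0],[0,0,0],[0,0,0],[0,0,0],[0,0,0],[0,0,0],[0,0,0],[0,0,0]]}' -1 30
python3 -m handwheel '{"linear":[[0,0,0],[0,0,0],[0,0,0],[0,0,0],[0,0,0],[0,0,0],[0,0,0]],"delta_rot":[[0,0,0],[0,0,0],[0,0,0],[0,0,0],[0,0,0],[0,0,0],[0,0,0]]}' 1 35
python3 go.py 444.4 -208 140 200
```

```text
time_s: 18.4
ee_pos: [444.0, -208.3, 13.9]
ee_rot: [-3.14, 0.001, -2.793]
wrist_force: [0.1, 0.8, 0.9]
width: 88.4
grasp_force: 0.0
time_s: 19.1
ee_pos: [443.7, -208.2, 13.6]
ee_rot: [-3.14, 0.001, -2.793]
wrist_force: [-0.6, 1.5, 7.3]
width: 67.0
grasp_force: 35.0
t 19.1 at [ 443.7 -208.2   13.6] yaw -160.0 w 67.0 lin [-0.004 -0.001 -0.632] rot [-0.001  0.    -0.   ] rows 2.5
```

```bash
python3 -m handwheel '{"linear":[[0,0,-0.05],[0,0,-0.2],[0,0,-0.4],[-0.02,0.05,-0.5],[-0.05,0.16,-0.5],[-0.1,0.32,-0.5],[-0.16,0.48,-0.5],[-0.22,0.64,-0.5],[-0.27,0.8,-0.5],[-0.33,0.96,-0.5]],"delta_rot":[[0,0,0],[0,0,0],[0,0,0],[0,0,0],[0,0,0],[0,0,0],[0,0,0],[0,0,0],[0,0,0],[0,0,0]]}' 1 35
python3 go.py 427.5 215.5 115 200
```

```text
time_s: 20.1
ee_pos: [439.3, -3.6, 113.4]
ee_rot: [3.141, -0.0, -2.793]
wrist_force: [1.3, 0.2, -2.6]
width: 67.3
grasp_force: 35.0
t 20.1 at [439.3  -3.6 113.4] yaw -160.0 w 67.3 lin [-0.319  1.05  -0.008] rot [ 0. -0. -0.] rows 4.4
```

```bash
python3 -m handwheel '{"linear":[[-0.05,0.17,0],[-0.1,0.34,0],[-0.16,0.51,0],[-0.21,0.68,0],[-0.26,0.85,0],[-0.3,0.98,0],[-0.3,0.98,0],[-0.3,0.98,0]],"delta_rot":[[0,0,0],[0,0,0],[0,0,0],[0,0,0],[0,0,0],[0,0,0],[0,0,0],[0,0,0]]}' 1 35
python3 go.py 427.5 215.5 35 200
```

```text
time_s: 20.9
ee_pos: [428.9, 199.9, 113.1]
ee_rot: [-3.141, -0.0, -2.791]
wrist_force: [-0.5, -0.4, -2.7]
width: 67.7
grasp_force: 35.0
t 20.9 at [428.9 199.9 113.1] yaw -159.9 w 67.7 lin [-0.02   0.076  0.391] rot [-0.    -0.     0.001] rows 1.6
```

```bash
python3 -m handwheel '{"linear":[[-0.02,0.076,0],[-0.02,0.076,0.1],[-0.02,0.076,0.25],[-0.02,0.076,0.36],[-0.02,0.076,0.39],[-0.02,0.076,0.39],[-0.02,0.076,0.39]],"delta_rot":[[0,0,0],[0,0,0],[0,0,0],[0,0,0],[0,0,0],[0,0,0],[0,0,0]]}' 1 35
python3 go.py 427.5 215.5 17 200
```

```text
time_s: 21.6
ee_pos: [428.5, 215.1, 35.9]
ee_rot: [-3.141, 0.001, -2.793]
wrist_force: [0.4, 0.9, -3.3]
width: 67.1
grasp_force: 35.0
t 21.6 at [428.5 215.1  35.9] yaw -160.1 w 67.1 lin [0.004 0.004 0.094] rot [-0.     0.001 -0.   ] rows 0.4
```

```bash
python3 -m handwheel '{"linear":[[0.004,0.004,0.04],[0.004,0.004,0.07],[0.004,0.004,0.09],[0.004,0.004,0.092],[0.004,0.004,0.092],[0.004,0.004,0.092]],"delta_rot":[[0,0,0],[0,0,0],[0,0,0],[0,0,0],[0,0,0],[0,0,0]]}' 1 35
python3 go.py 427.5 215.5 16.6 200
```

```text
time_s: 22.2
ee_pos: [426.7, 215.9, 16.5]
ee_rot: [3.141, -0.0, -2.793]
wrist_force: [-1.3, 0.2, 0.6]
width: 67.1
grasp_force: 35.0
t 22.2 at [426.7 215.9  16.5] yaw -160.0 w 67.1 lin [-0.003 -0.003 -0.   ] rot [ 0. -0. -0.] rows 0.0
```

```bash
python3 -m handwheel '{"linear":[[0,0,0],[0,0,0],[0,0,0],[0,0,0],[0,0,-0.05],[0,0,-0.2],[0,0,-0.4],[0,0,-0.6],[0,0,-0.6]],"delta_rot":[[0,0,0],[0,0,0],[0,0,0],[0,0,0],[0,0,0],[0,0,0],[0,0,0],[0,0,0],[0,0,0]]}' -1 30
python3 go.py 535 390 140 211.6
```

```text
time_s: 23.1
ee_pos: [428.8, 216.4, 141.6]
ee_rot: [-3.14, 0.01, -2.793]
wrist_force: [0.6, -0.3, -0.1]
width: 88.1
grasp_force: 0.0
t 23.1 at [428.8 216.4 141.6] yaw -160.0 w 88.1 lin [-0.796  0.634  0.015] rot [-0.001  0.005 -0.097] rows 4.1
```

```bash
python3 -m handwheel '{"linear":[[-0.15,0.12,0],[-0.32,0.27,0],[-0.5,0.42,0],[-0.67,0.57,0],[-0.8,0.68,0],[-0.857,0.729,0],[-0.857,0.729,0],[-0.857,0.729,0]],"delta_rot":[[0,0,-0.02],[0,0,-0.04],[0,0,-0.06],[0,0,-0.08],[0,0,-0.097],[0,0,-0.097],[0,0,-0.097],[0,0,-0.097]]}' -1 30
cat > casefit.py <<'E'
from h import *
m=camera_model("wrist");p,d=snapshot("wrist"); cv2.imwrite("pics/w5.png",p)
for o in outline_of("case","wrist")[:1]:
    P=cloud("wrist",d,o["mask"],m); Q=P[P[:,2]>41]; print(o["conf"],cv2.minAreaRect(Q[:,:2].astype(np.float32)),np.percentile(Q[:,2],[5,95]))
E
python3 casefit.py; python3 go.py 523.4 404.5 12 211.6
```

```text
time_s: 23.9
ee_pos: [537.5, 410.9, 135.9]
ee_rot: [-3.142, -0.002, -2.59]
wrist_force: [0.5, -0.3, -0.8]
width: 88.1
grasp_force: 0.0
0.93 ((523.8032836914062, 406.0300598144531), (99.26264190673828, 60.11821365356445), 31.548200607299805) [44.56626504 46.92118231]
t 24.0 at [537.6 410.5 136.6] yaw -148.4 w 88.3 lin [0.076 0.012 0.623] rot [-0. -0. -0.] rows 2.5
```

View pics/w5.png

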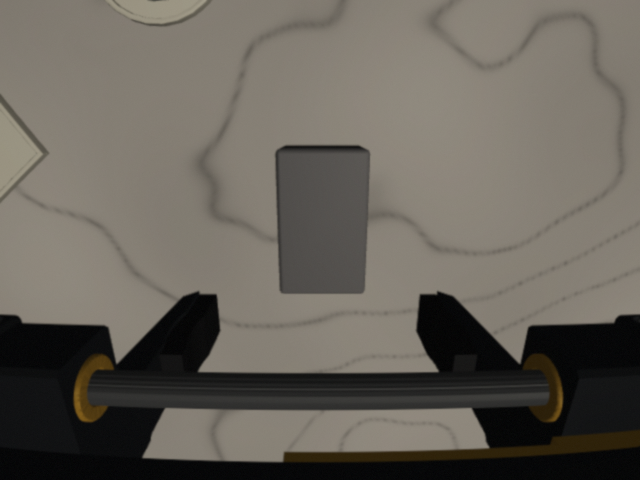

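```bash
python3 -m handwheel '{"linear":[[0.073,0.015,0],[0.073,0.015,0.1],[0.073,0.015,0.3],[0.073,0.015,0.5],[0.073,0.015,0.6],[0.073,0.015,0.617],[0.073,0.015,0.617],[0.073,0.015,0.617]],"delta_rot":[[0,0,0],[0,0,0],[0,0,0],[0,0,0],[0,0,0],[0,0,0],[0,0,0],[0,0,0]]}' -1 30
python3 -m handwheel '{"linear":[[0,0,0],[0,0,0],[0,0,0],[0,0,0],[0,0,0],[0,0,0],[0,0,0],[0,0,0]],"delta_rot":[[0,0,0],[0,0,0],[0,0,0],[0,0,0],[0,0,0],[0,0,0],[0,0,0],[0,0,0]]}' 1 40
python3 go.py 523.6 405.3 140 211.6
```

```text
time_s: 24.8
ee_pos: [524.8, 406.5, 15.0]
ee_rot: [-3.141, 0.003, -2.59]
wrist_force: [0.1, 0.3, 0.8]
width: 87.7
grasp_force: 0.0
time_s: 25.6
ee_pos: [524.2, 406.4, 13.5]
ee_rot: [-3.141, 0.0, -2.59]
wrist_force: [0.1, -1.3, 5.2]
width: 59.8
grasp_force: 40.0
t 25.6 at [524.2 406.4  13.5] yaw -148.4 w 59.8 lin [ 0.005 -0.003 -0.633] rot [-0.  0.  0.] rows 2.5
```

```bash
python3 -m handwheel '{"linear":[[0,0,-0.05],[0,0,-0.2],[0,0,-0.4],[0.02,-0.1,-0.5],[0.04,-0.25,-0.5],[0.06,-0.4,-0.5],[0.09,-0.55,-0.5],[0.11,-0.7,-0.5],[0.14,-0.85,-0.5],[0.16,-0.98,-0.5],[0.16,-0.98,-0.5]],"delta_rot":[[0,0,0],[0,0,0],[0,0,0],[0,0,0.05],[0,0,0.1],[0,0,0.16],[0,0,0.22],[0,0,0.28],[0,0,0.34],[0,0,0.4],[0,0,0.449]]}' 1 40
python3 go.py 637.2 134.2 40 157.7
```

```text
time_s: 26.7
ee_pos: [600.6, 219.6, 112.9]
ee_rot: [-3.141, -0.0, 2.745]
wrist_force: [0.1, 0.1, -3.2]
width: 59.6
grasp_force: 40.0
t 26.7 at [600.6 219.6 112.9] yaw 157.3 w 59.6 lin [-0.334 -0.323  0.365] rot [-0.    -0.    -0.004] rows 2.4
```

```bash
python3 -m handwheel '{"linear":[[-0.1,-0.1,0],[-0.22,-0.21,0],[-0.334,-0.323,0],[-0.334,-0.323,0.1],[-0.334,-0.323,0.25],[-0.334,-0.323,0.36],[-0.334,-0.323,0.36],[-0.334,-0.323,0.36],[-0.334,-0.323,0.36]],"delta_rot":[[0,0,-0.003],[0,0,-0.003],[0,0,-0.003],[0,0,-0.003],[0,0,-0.003],[0,0,-0.003],[0,0,-0.003],[0,0,-0.003],[0,0,-0.003]]}' 1 40
python3 go.py 637.2 134.2 16.5 157.7
```

```text
time_s: 27.6
ee_pos: [637.7, 137.7, 42.7]
ee_rot: [3.141, 0.002, 2.76]
wrist_force: [-0.2, 0.6, -2.8]
width: 59.9
grasp_force: 40.0
t 27.6 at [637.7 137.7  42.7] yaw 158.1 w 59.9 lin [-0.004 -0.017  0.131] rot [0.    0.001 0.003] rows 0.5
```

```bash
python3 -m handwheel '{"linear":[[-0.004,-0.015,0.04],[-0.004,-0.015,0.08],[-0.004,-0.015,0.11],[-0.004,-0.015,0.122],[-0.004,-0.015,0.122],[-0.004,-0.015,0.122]],"delta_rot":[[0,0,0],[0,0,0],[0,0,0],[0,0,0],[0,0,0],[0,0,0]]}' 1 40
python3 go.py 637.2 134.2 16.5 157.7
```

```text
time_s: 28.2
ee_pos: [636.6, 134.6, 16.6]
ee_rot: [3.142, 0.0, 2.759]
wrist_force: [0.1, -0.3, -2.8]
width: 60.0
grasp_force: 40.0
t 28.2 at [636.6 134.6  16.6] yaw 158.1 w 60.0 lin [-0.003 -0.001  0.001] rot [0.    0.    0.003] rows 0.0
```

```bash
python3 -m handwheel '{"linear":[[0,0,0.004],[0,0,0.006],[0,0,0.006]],"delta_rot":[[0,0,0],[0,0,0],[0,0,0]]}' 1 40; python3 -m handwheel '{"linear":[[0,0,0],[0,0,0],[0,0,0],[0,0,0],[0,0,-0.05],[0,0,-0.2],[0,0,-0.4],[0,0,-0.6],[0,0,-0.8],[0.3,0,-0.9],[0.5,0,-0.9],[0.7,0.2,-0.9],[0.9,0.4,-0.9],[0.9,0.6,-0.9],[0.9,0.6,-0.9]],"delta_rot":[[0,0,0],[0,0,0],[0,0,0],[0,0,0],[0,0,0],[0,0,0],[0,0,0],[0,0,0],[0,0,0],[0,0,0],[0,0,0],[0,0,0],[0,0,0],[0,0,0],[0,0,0]]}' -1 30
python3 - <<'E'
from h import *
for n in ("scene","top"):
    p,d=snapshot(n); cv2.imwrite(f"pics/{n}3.png",p)
    for t,z in (("case",40),("tin",40),("socket",45),("chock",10),("jar",70),("trim_tool",5)):
        for o in outline_of(t,n)[:1]:
            P=cloud(n,d,o["mask"]);P=P[P[:,2]>z]
            if len(P)<9: continue
            r=cv2.minAreaRect(P[:,:2].astype(np.float32)); print(n,t,round(o["conf"],2),np.percentile(P[:,2],[5,50,95]).round(1),np.round(r[0],1),np.round(r[1],1),round(r[2],1))
E
```

```text
time_s: 28.5
ee_pos: [636.7, 134.6, 16.5]
ee_rot: [3.141, 0.001, 2.76]
wrist_force: [-3.6, 0.5, 4.2]
width: 59.4
grasp_force: 40.0
time_s: 30.0
ee_pos: [513.5, 317.5, 196.3]
ee_rot: [3.14, 0.001, 2.764]
wrist_force: [-0.1, -0.8, -0.9]
width: 88.5
grasp_force: 0.0
scene case 0.92 [42.7 48.8 52. ] [636.  133.1] [ 61.  106.1] 68.3
scene tin 0.66 [42.4 48.6 52. ] [429.5 215.3] [65.7 69.7] 6.6
scene socket 0.64 [47.1 53.2 56.9] [ 661.2 -157.3] [26.8 32.7] 36.7
scene chock 0.91 [12.9 28.4 43.1] [ 510.9 -418.3] [57.8 40.5] 20.9
scene jar 0.76 [74.4 80.6 83.7] [766.4  -5.6] [72.5 75.1] 50.5
scene trim_tool 0.8 [ 5.9  9.9 13.7] [428.2   4.8] [ 31.3 162.6] 83.0
top case 0.65 [43.9 47.4 50.4] [634.6 133.8] [ 61.  100.2] 67.9
top tin 0.65 [44.3 47.6 50.5] [428.4 213.8] [65.8 65.5] 0.7
top socket 0.65 [48.9 52.5 55.9] [ 658.5 -158.1] [30.6 29.8] 33.7
top chock 0.89 [14.2 29.5 44. ] [ 508.9 -417.2] [55.3 39.8] 21.7
top jar 0.87 [75.7 79.3 82.4] [763.9  -4.5] [72.  72.4] 72.9
top trim_tool 0.79 [ 5.7  9.3 13. ] [427.   5.] [ 29.2 161.6] 82.2
```

View pics/scene3.png

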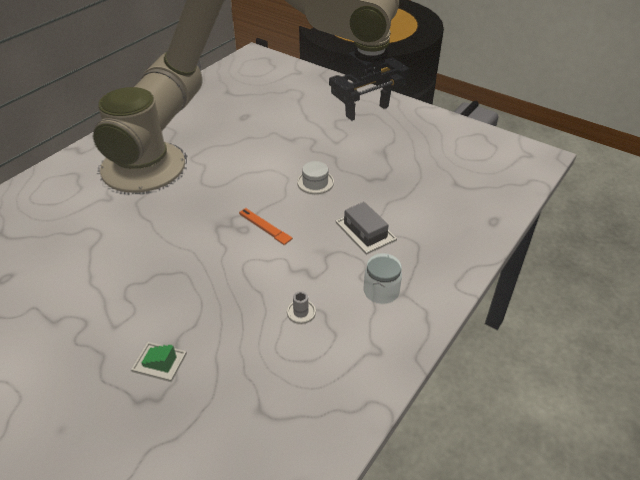

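The picture shows all four in their own trays: tin (315,178), case (366,225), socket (301,308) and chock (158,360). The jar and trim tool have not moved, and the heights fit flat seating.

```bash
python3 -c "
from workcell import *
print(job_done())"
```

```text
the job is handed in; nothing more can be done
None
```

The case, tin, chock and socket are each in their own tray, centred to within about 3 mm by the camera fits. The jar and trim tool are where they were, and the job was handed in at about 31 s; no verdict came back.

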